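# Balance a hanging bar on the ridge stand and mark its balance point

## Task

The wooden hanging bar is unevenly heavy: slide it forward across the brass ridge of the balance stand, without lifting it off, until it tips off its back rest and balances level on the ridge alone with nothing holding it. Then set the yellow marker clip astride the bar right above the ridge, fully seated, and leave the bar balanced level with the clip on it. Work gently, do not force the bar against the stand or jam the clip on, and leave the other things on the table where they are.

Things in the scene. Friction and masses are not known exactly. Their poses are not given: they have to be found in the camera images.
- stand: Fixed wooden balance stand, base 90 x 300 mm, 14 mm thick. Origin: centre of its underside, on the table; long axis = its y axis; +y is forward, the way the bar must be slid. In the middle a brass ridge, 34 mm across, its flat top 12 mm long in y, 60 mm above the table; a forked rest near each end.
- ridge (a point): Centre of the flat top of the brass ridge, 60 mm above the table.
- back_rest (a point): Centre of the floor of the back fork (stand y = -120 mm, 20 mm long in y), 51 mm above the table, 9 mm below the ridge top, so that an unbalanced bar leans about 4 degrees (0.073 rad). Two fixed cheeks, tops at 74 mm, leave 32 mm between them for the 20 mm bar.
- front_rest (a point): The same for the front fork, at stand y = +120 mm: a bar slid too far leans on this one.
- bar: Loose wooden bar with green end bands, 440 mm long (its y axis), 20 mm wide (x), 22 mm high (z), 0.4 to 0.5 kg. Origin: centre of its underside at mid length. A weight hidden inside puts its balance point up to 45 mm either side of the middle. It stays level only when that point lies above the ridge's 12 mm top.
- bar_back_end (a point): Centre of the bar's back end face (bar -y, 11 mm above the underside), sticking out beyond the back rest. At the start the bar leans back on ridge and back rest, its middle 60 to 80 mm behind the ridge.
- bar_front_end (a point): Centre of the bar's front end face (bar +y).
- clip: Loose yellow marker clip, red centre stripe, 25 g: block 34 mm wide (its x), 20 mm long (y), 36 mm high, with a slot 25 mm wide and 14 mm deep open below, running along y. It stands on its two legs; origin: centre of its underside, level with the leg ends. Seated, its slot roof rests on the bar's top, the legs 14 mm down beside the bar.
- spool: Bystander: small green spool, 44 mm across, 47 mm high. Origin under its centre.
- jar: Bystander: small amber jar with a red cap, 46 mm across, 55 mm high. Origin under its centre.
- coaster: Bystander: coiled straw coaster, 110 mm across, 14 mm high. Origin under its centre.
- scissors: Bystander: scissors with pink loops lying flat, 150 mm long. Origin near the pivot.
- mallet: Bystander: small wooden hammer lying flat. Origin on its shaft.
Mind the look-alikes: they are no part of the job. There is more than one size of the clip; the one meant has the size given above.

How it is judged:
On the way:
1. the bar balances level on the ridge alone, untouched by the robot and without the clip (angle between bar's own z axis and vertical below 0.03 rad and contact force between bar and stand above 1 N and contact force between each of the arm, the fingers and bar below 0.05 N and contact force between clip and bar below 0.02 N), for 0.4 s.
At the end, for the whole second after the job is handed in: The bar rests level (within 0.03 rad) on the ridge of the stand alone, and the clip sits upright astride it, seated to within 2.5 mm, its centre within 8 mm of the ridge's centre along the bar; both at rest and released (angle between bar's own z axis and vertical below 0.03 rad and contact force between bar and stand above 1 N and y of clip in the frame of ridge between -0.008 and 0.008 m and x of clip in the frame of bar between -0.006 and 0.006 m and z of clip in the frame of bar between 0.005 and 0.0105 m and angle between clip's own z axis and vertical below 0.08 rad and linear speed of each of bar, clip below 0.02 m/s); the robot touches nothing.
It fails at once if the robot, touching the bar, forces it against the stand with more than 25 N (contact force between bar and stand above 25 N and contact force between the fingers and bar above 1 N).
It fails at once if the clip is pressed or dropped on the bar with more than 18 N (contact force between clip and bar above 18 N).
It fails at once if the bar's middle is lifted more than 20 mm above the height of the ridge (z of bar in the frame of ridge above 0.02 m).
It fails at once if a bystander is moved more than 25 mm (distance of any of spool, jar, coaster, scissors, mallet from where it was at the start of the episode above 0.025 m).
It also fails if it takes over 72 s, if anything falls off the work surface, if the arm or the gripper's body presses on something with over 40 N, if the wrist force passes 120 N, or if a joint passes its speed limit or range.

## Robot

A 7-joint arm with a two-finger parallel gripper is mounted at the origin on the work surface. World frame = base frame: x ahead of the robot, y to its left, z up, the work surface at z = 0. Lengths are in m, angles in rad, forces in N, time in s.
With the tool pointing down it reaches from about 0.4 to 0.75 m from the base axis. Payload 19.5 kg.
Tool frame: the origin (TCP) lies at the very end of the fingers, on their centre line; the grasp point (between the pads) lies 19 mm behind it; z points along the fingers, x is the direction in which the jaws open and shut, and the axes are right-handed (so a half turn about z gives the same grasp; the last joint's range is limited). The gripper opens to 85 mm and grips with 20 to 120 N. Pads are 22 mm wide; open, the fingers measure 114 mm over their backs; the gripper's body (76 mm by 85 mm) begins 54 mm behind the grasp point. The pads swing forward as they close: fully open they stand 13 mm farther back than shut.
Start: joints at [-1.307, 0.707, -0.028, 1.485, 0.022, 0.951, -0.075], TCP at [0.173, 0.548, 0.231] pointing down, gripper open.
Joint ranges: [-2.71, 2.71], [-0.32, 2.16], [-1.57, 1.52], [0, 2.45], [-1.46, 4.6], [0, 2.02], [-2.83, 2.83]. Speed limits (rad/s): [1.89, 1.89, 2.57, 2.57, 3.01, 3.01, 3.01].

## Interface

Orientations are given as a 3x3 rotation matrix whose columns are the frame's x, y, z axes.
In Python, from bench import status, viewer, ctrl gives the robot as it stands.
- The arm moves only by the tool drive_tool, never from a script. Its argument "deltas" is a list of rows, each an object with "slide": the shift along the tool's x, y, z as a fraction of full scale, a list of three; "angular": the turn, a rotation vector about the tool's x, y, z as a fraction of full scale, a list of three; "hand": the closure, from -1 (fully open) to 1 (shut). A call has exactly 10 rows; each row is the pose to reach, as a shift and turn from the pose measured when the call began, along the tool's axes at that moment, turning the shorter way round; what a row does not reach only later rows make up. Full scale, the value 1, is 20 cm for a shift and 180 degrees for a turn. A row lasts 1/10 s, in which the tool goes at most 50 mm and 8.59 degrees, less where a joint would pass 70% of its speed; a pose out of reach is approached as far as the arm can. A call with a number of a shift or a turn outside -1 to 1 is refused whole. A call with a gripper value outside its range is refused whole. The fingers move at their own pace and stop on an object; the grip force is fixed at half the most. Time passes only in rows, so rows that repeat a pose let the fingers close, or fill a call up. It gives the time, the measured TCP pose, the force and the opening at its end, in the units of the state.
- status.get_state(): the state, without advancing time (a new reading comes with each control period).
- viewer.get_image(name): name is "scene" or "top" or "wrist"; returns the picture (400x640x3 uint8, blue, green, red); there is no depth.
- viewer.get_calibration(name): a dict with "fx", "fy", "cx", "cy" (pixels), "pose" (4x4, takes a point from camera to world coordinates); the wrist camera has in their place "tool_from_camera" (4x4, takes a point from camera to tool coordinates, whose origin is the TCP and whose axes are the tool frame's). Camera axes: x right, y up, looking along -z (the intrinsics and any distortion apply to the point x, -y, -z); pixel columns grow to the right and rows downward; lengths in m; the calibration is good to about 2 mm. A picture is of the moment at which its call begins: read the wrist's pose just before it. get_calibration takes no time and is no camera call.
- ctrl.finish_job(): hands the job in, once; it reports no verdict.
The state is a dict: "time_s": time; "joints": joint angles; "qd": joint speeds; "joint_efforts": joint torques, N m; "tool_pos": TCP position; "orientation": TCP orientation; "force": force on the tool from outside, world axes, zero at the start; "moment": the same for the moment, N m; "grip_width": finger opening in m.
Only numpy, scipy, OpenCV 4.12 (cv2) and the standard library are available. Lean on these libraries where they do the work, as an engineer would, in place of code of your own. Each camera call takes 0.05 s, during which the arm holds its last target. There are 200 camera calls.

## Working session

There is one attempt and no reset: what is moved stays moved. The work goes in short steps, Python scripts to look and compute and a tool call to move; the robot and the scene stay as the last step left them, time stands still between calls to the robot, and variables do not carry over. Pictures are saved under pics/ and viewed, about 8 in all and at most 12, crops included, and the job is handed in when it is done.

Besides the shell and the picture viewer there is one more tool, called after ">>>" as name(argument=value, ...) on one line, values as JSON. drive_tool: Moves the arm, as the interface text tells. Its arguments: {"type":"object","properties":{"deltas":{"type":"array","items":{"type":"object","properties":{"slide":{"type":"array","items":{"type":"number"}},"angular":{"type":"array","items":{"type":"number"}},"hand":{"type":"number"}}}}},"required":["deltas"]}

```bash
mkdir -p pics; ls
python3 - <<'E'
from bench import status, viewer
import cv2, numpy as np
np.set_printoptions(precision=4,suppress=True)
print(status.get_state())
for n in ("scene","top"):
    cv2.imwrite(f"pics/{n}0.png",viewer.get_image(n)); print(n,viewer.get_calibration(n))
print(viewer.get_calibration("wrist"))
E
```

```text
pics
{'time_s': 0.0, 'joints': array([-1.3067,  0.7071, -0.0276,  1.485 ,  0.022 ,  0.9509, -0.0755]), 'qd': array([-0.0008,  0.0022,  0.0013, -0.0015,  0.0013,  0.0004, -0.0008]), 'joint_efforts': array([ -0.0001, -88.321 ,   1.2348, -23.6165,   0.017 ,   0.0066,
         0.    ]), 'tool_pos': array([0.173 , 0.5481, 0.2308]), 'orientation': array([[ 0.3011,  0.9536, -0.0003],
       [ 0.9536, -0.3011, -0.0011],
       [-0.0011,  0.    , -1.    ]]), 'force': array([-0.0076, -0.8278,  0.4128]), 'moment': array([-0.0381, -0.0481,  0.0392]), 'grip_width': 0.08553535170551625}
scene {'fx': 378.5160318249187, 'fy': 378.5160318249187, 'cx': 324.30190364848477, 'cy': 199.09257165136546, 'pose': array([[-0.7578, -0.3981,  0.517 ,  1.0562],
       [ 0.6525, -0.4561,  0.6052,  0.5846],
       [-0.0051,  0.7959,  0.6054,  0.6498],
       [ 0.    ,  0.    ,  0.    ,  1.    ]])}
top {'fx': 402.59091864736087, 'fy': 402.59091864736087, 'cx': 317.9371306396703, 'cy': 194.70809593966638, 'pose': array([[ 0.0171,  0.9972, -0.0723,  0.5021],
       [-0.9998,  0.0167, -0.0054,  0.0243],
       [-0.0042,  0.0724,  0.9974,  1.0755],
       [ 0.    ,  0.    ,  0.    ,  1.    ]])}
{'fx': 327.7028924507503, 'fy': 327.7028924507503, 'cx': 318.4969327014433, 'cy': 198.86556516671558, 'tool_from_camera': array([[ 1.    , -0.0001, -0.0003,  0.    ],
       [-0.0001, -0.9632, -0.2688, -0.0681],
       [-0.0003,  0.2688, -0.9632, -0.1425],
       [ 0.    ,  0.    ,  0.    ,  1.    ]])}
```

View pics/top0.png

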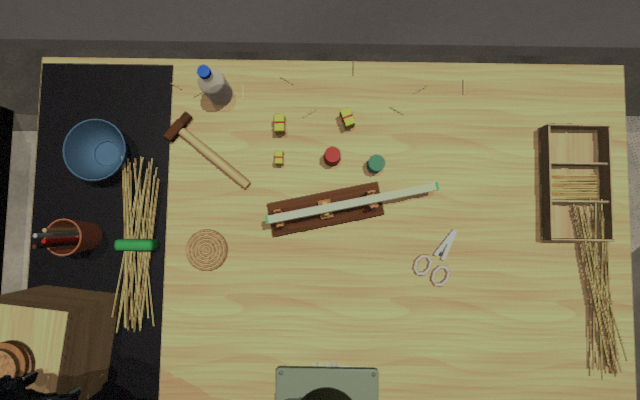

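View pics/scene0.png

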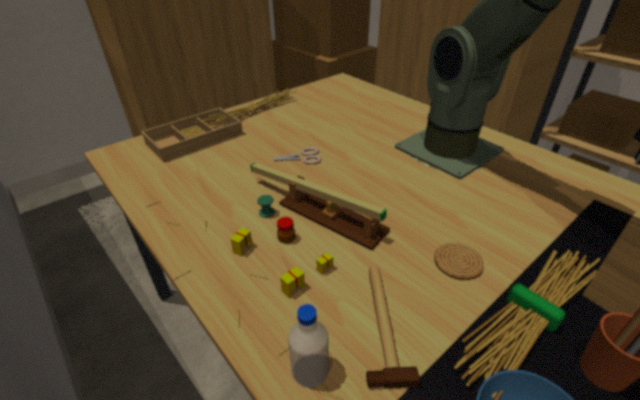

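Top view: the bar runs from (267,220) to (436,186) over the stand, with its overhang on the right, so forward is image left (+y world). The clip candidates are A (279,124), B (347,118) and the small C (279,158). I'll measure all three.

```bash
cat > h.py <<'E'
import numpy as np, cv2
from bench import status, viewer
np.set_printoptions(precision=4,suppress=True)
def cam(name, st=None):
    c=viewer.get_calibration(name)
    if name=="wrist":
        T=np.eye(4); T[:3,:3]=st['orientation']; T[:3,3]=st['tool_pos']; P=T@c['tool_from_camera']
    else: P=c['pose']
    return c,P
def ray(C,uv,z):
    c,P=C; d=P[:3,:3]@np.array([(uv[0]-c['cx'])/c['fx'],-(uv[1]-c['cy'])/c['fy'],-1.]); o=P[:3,3]
    return o+d*(z-o[2])/d[2]
def proj(C,p):
    c,P=C; q=P[:3,:3].T@(np.asarray(p)-P[:3,3]); return np.array([c['cx']+c['fx']*q[0]/-q[2], c['cy']-c['fy']*q[1]/-q[2]])
def blobs(img,lo,hi,amin=15):
    m=cv2.inRange(cv2.cvtColor(img,cv2.COLOR_BGR2HSV),lo,hi)
    cs,_=cv2.findContours(m,cv2.RETR_EXTERNAL,cv2.CHAIN_APPROX_NONE)
    return m,[(cv2.minAreaRect(c),cv2.contourArea(c)) for c in cs if cv2.contourArea(c)>=amin]
E
python3 - <<'E'
from h import *
t=cv2.imread('pics/top0.png'); s=cv2.imread('pics/scene0.png')
C=cam('top')
m,b=blobs(t,(24,150,90),(36,255,255),20)
for r,a in b: print('yel',r,a, ray(C,r[0],.036))
m,b=blobs(t,(50,90,60),(90,255,255),4)
for r,a in b: print('grn',r,a, ray(C,r[0],.07))
A=cv2.resize(t[85:275,240:450],None,fx=3.7,fy=3.7,interpolation=cv2.INTER_CUBIC)[:, :790]
B=cv2.resize(s[150:310,215:400],None,fx=3.7,fy=3.7,interpolation=cv2.INTER_CUBIC)
cv2.imwrite('pics/a.png',A[:600]); cv2.imwrite('pics/b.png',B)
E
```

```text
grn ((134.0, 244.5), (11.0, 40.0), 90.0) 403.0 [0.4432 0.4849 0.07  ]
grn ((375.2500305175781, 163.75001525878906), (14.142135620117188, 16.263456344604492), 45.0) 167.5 [ 0.6555 -0.1131  0.07  ]
```

View pics/a.png

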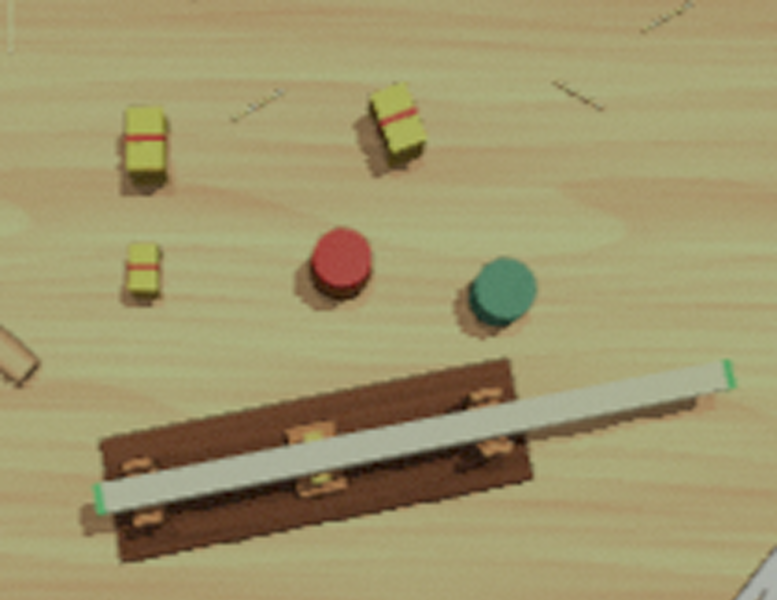

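Run:
```python
from h import *
t=cv2.imread('pics/top0.png'); C=cam('top')
h=cv2.cvtColor(t,cv2.COLOR_BGR2HSV)
for uv in [(279,118),(347,112),(279,154),(267,220),(437,186),(300,140),(340,204)]: print(uv,h[uv[1],uv[0]])
for n,uv,z in [('A',(279,122),.04),('B',(347,117),.04),('C',(278.5,157.5),.036),('front',(267,220),.09),('back',(437,186),.06),('ridge',(326,208.5),.06),
 ('standcorners',(267.5,203.5),.014),('',(378,182.5),.014),('',(384,214),.014),('',(272.5,236.5),.014),('jar',(332,156),.055),('spool',(376,163.5),.047)]: print(n,ray(C,uv,z))
```

```text
(279, 118) [ 32 130 176]
(347, 112) [ 32 125 176]
(279, 154) [ 32 127 177]
(267, 220) [ 64  94 169]
(437, 186) [ 65 123 162]
(300, 140) [ 21  89 169]
(340, 204) [ 36  30 176]
A [0.766  0.1349 0.04  ]
B [ 0.7821 -0.0426  0.04  ]
C [0.673  0.1344 0.036 ]
front [0.5095 0.1531 0.09  ]
back [ 0.6029 -0.271   0.06  ]
ridge [0.5412 0.0089 0.06  ]
standcorners [0.5535 0.1628 0.014 ]
 [ 0.6141 -0.1284  0.014 ]
 [ 0.5311 -0.1447  0.014 ]
 [0.4671 0.1474 0.014 ]
jar [ 0.676  -0.0045  0.055 ]
spool [ 0.6597 -0.1182  0.047 ]
```

>>> drive_tool(deltas=[{"slide": [-0.08,0.15,-0.02],"angular": [0,0,0.03],"hand": -1},{"slide": [-0.16,0.3,-0.03],"angular": [0,0,0.07],"hand": -1},{"slide": [-0.24,0.45,-0.05],"angular": [0,0,0.11],"hand": -1},{"slide": [-0.32,0.6,-0.06],"angular": [0,0,0.15],"hand": -1},{"slide": [-0.4,0.75,-0.08],"angular": [0,0,0.19],"hand": -1},{"slide": [-0.48,0.85,-0.1],"angular": [0,0,0.23],"hand": -1},{"slide": [-0.5,0.95,-0.1],"angular": [0,0,0.27],"hand": -1},{"slide": [-0.52,0.98,-0.1],"angular": [0,0,0.31],"hand": -1},{"slide": [-0.52,0.98,-0.1],"angular": [0,0,0.337],"hand": -1},{"slide": [-0.52,0.98,-0.1],"angular": [0,0,0.337],"hand": -1}])

```text
time_s: 1.1
tool_pos: [0.3286, 0.3899, 0.2508]
orientation: [[0.979, 0.203, -0.0], [0.203, -0.979, -0.001], [-0.001, 0.001, -1.0]]
force: [-0.8, 0.2, 0.9]
grip_width: 0.0855
```

>>> drive_tool(deltas=[{"slide": [0.12,0.2,0],"angular": [0,0,0],"hand": -1},{"slide": [0.24,0.4,0],"angular": [0,0,0],"hand": -1},{"slide": [0.36,0.6,0],"angular": [0,0,0],"hand": -1},{"slide": [0.48,0.8,0],"angular": [0,0,0],"hand": -1},{"slide": [0.6,1,0],"angular": [0,0,0],"hand": -1},{"slide": [0.7,1,0],"angular": [0,0,0],"hand": -1},{"slide": [0.8,1,0],"angular": [0,0,0],"hand": -1},{"slide": [0.9,1,0],"angular": [0,0,0],"hand": -1},{"slide": [0.95,1,0],"angular": [0,0,0],"hand": -1},{"slide": [0.95,1,0],"angular": [0,0,0],"hand": -1}])

```text
time_s: 2.1
tool_pos: [0.5557, 0.2327, 0.2502]
orientation: [[0.979, 0.205, -0.001], [0.205, -0.979, -0.002], [-0.001, 0.002, -1.0]]
force: [-0.1, -0.1, 0.0]
grip_width: 0.0856
```

Run:
```python
from h import *
import pickle
st=status.get_state(); print(st['time_s'],st['tool_pos'])
im=viewer.get_image('wrist'); cv2.imwrite('pics/w1.png',im); pickle.dump(st,open('w1.pkl','wb'))
C=cam('wrist',st)
for r,a in blobs(im,(26,105,60),(38,255,255),40)[1]: print('yel',r,a,ray(C,r[0],.036))
```

```text
2.1 [0.5557 0.2327 0.2502]
yel ((485.0862121582031, 286.5344543457031), (16.155494689941406, 16.89827537536621), 21.801406860351562) 212.0 [0.784  0.1347 0.036 ]
yel ((406.7423095703125, 268.1115417480469), (12.366517066955566, 21.22480010986328), 15.255120277404785) 183.0 [0.6835 0.1389 0.036 ]
yel ((388.923095703125, 266.8846130371094), (14.708710670471191, 16.669872283935547), 11.309932708740234) 186.5 [0.6622 0.1361 0.036 ]
```

View pics/w1.png

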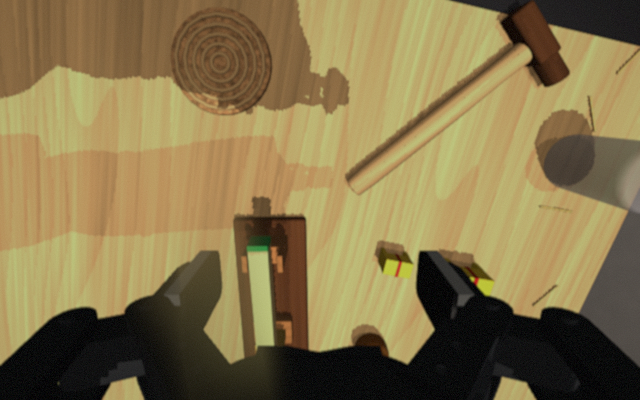

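The wrist view shows C at (398,267) and A at (470,278), partly behind a finger. I'll move closer to get a proper size check.

>>> drive_tool(deltas=[{"slide": [0.05,0.2,0.05],"angular": [0,0,0],"hand": -1},{"slide": [0.1,0.4,0.1],"angular": [0,0,0],"hand": -1},{"slide": [0.15,0.6,0.15],"angular": [0,0,0],"hand": -1},{"slide": [0.2,0.8,0.2],"angular": [0,0,0],"hand": -1},{"slide": [0.25,0.95,0.25],"angular": [0,0,0],"hand": -1},{"slide": [0.3,1,0.25],"angular": [0,0,0],"hand": -1},{"slide": [0.3,1,0.25],"angular": [0,0,0],"hand": -1},{"slide": [0.3,1,0.25],"angular": [0,0,0],"hand": -1},{"slide": [0.3,1,0.25],"angular": [0,0,0],"hand": -1},{"slide": [0.3,1,0.25],"angular": [0,0,0],"hand": -1}])

```text
time_s: 3.15
tool_pos: [0.6544, 0.05, 0.201]
orientation: [[0.978, 0.206, -0.001], [0.206, -0.978, -0.001], [-0.001, 0.001, -1.0]]
force: [-0.2, -0.2, -1.4]
grip_width: 0.0852
```

Run:
```python
from h import *
import pickle
st=status.get_state(); print(st['time_s'],st['tool_pos'])
im=viewer.get_image('wrist'); cv2.imwrite('pics/w2.png',im); pickle.dump(st,open('w2.pkl','wb'))
C=cam('wrist',st)
for n,p in [('A',[.766,.1349,.036]),('B',[.782,-.0426,.036]),('C',[.673,.1344,.036])]: print(n,proj(C,p))
cv2.imwrite('pics/w2c.png',cv2.resize(im[0:260,300:640],None,fx=2.3,fy=2.3,interpolation=cv2.INTER_CUBIC))
```

```text
3.15 [0.6544 0.05   0.201 ]
A [457.9914 116.5383]
B [418.8189 289.3897]
C [358.5145  94.9563]
```

View pics/w2c.png

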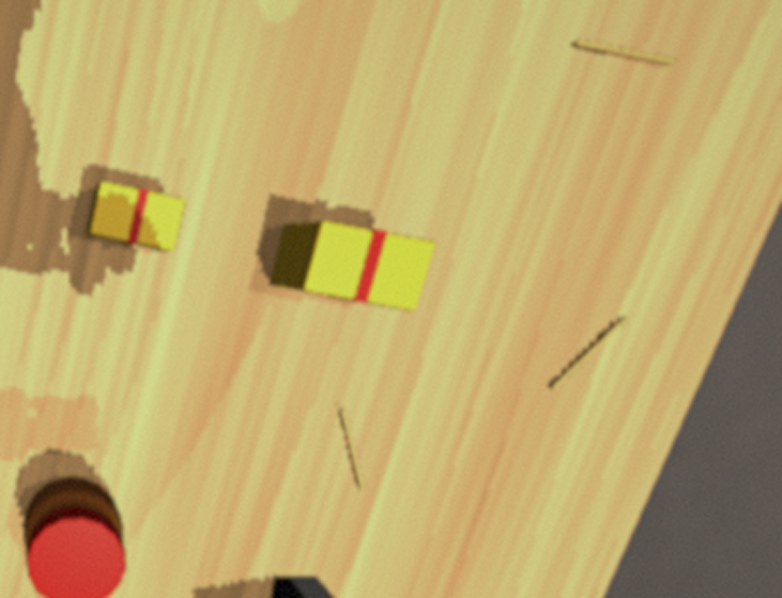

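Run:
```python
from h import *
import pickle
st=pickle.load(open('w2.pkl','rb')); C=cam('wrist',st)
for n,q in [('C',[(101,181),(184,198),(174,250),(91,233)]),('A',[(320,221),(434,242),(416,310),(303,288)])]:
  for z in (.026,.036,.046,.056):
    P=np.array([ray(C,((u)/2.3+300,v/2.3),z) for u,v in q])
    print(n,z,'L',np.linalg.norm(P[1]-P[0]),np.linalg.norm(P[2]-P[3]),'W',np.linalg.norm(P[3]-P[0]),np.linalg.norm(P[2]-P[1]),P.mean(0), 'ang',np.degrees(np.arctan2(*(P[1]-P[0])[1::-1])))
t=cv2.imread('pics/top0.png'); C=cam('top')
m=cv2.inRange(cv2.cvtColor(t,cv2.COLOR_BGR2HSV),(27,100,130),(40,255,255)); m=cv2.morphologyEx(m,cv2.MORPH_CLOSE,np.ones((3,3)))
for c in cv2.findContours(m,0,2)[0]:
  if cv2.contourArea(c)>30: r=cv2.minAreaRect(c);print(r, ray(C,r[0],.036))
```

```text
C 0.026 L 0.03383670888112839 0.03444496860099386 W 0.020093403956115093 0.02022364457520548 [0.675  0.1362 0.026 ] ang 1.0454716142926848
C 0.036 L 0.032770514172874805 0.033359607628762306 W 0.019460260790682693 0.019586397527821604 [0.6739 0.1356 0.036 ] ang 1.045471614292646
C 0.046 L 0.031704319464621225 0.03227424665653064 W 0.018827117625250293 0.018949150480437785 [0.6728 0.135  0.046 ] ang 1.0454716142927047
C 0.056 L 0.030638124756367645 0.031188885684299093 W 0.018193974459817918 0.01831190343305393 [0.6717 0.1344 0.056 ] ang 1.045471614292664
A 0.026 L 0.04762048179077444 0.048464873765140665 W 0.026665209112417872 0.027339903332557702 [0.7718 0.1368 0.026 ] ang 2.114563404776248
A 0.036 L 0.04611996039349027 0.04693774557645937 W 0.025824988364294477 0.026478422969330187 [0.7676 0.1362 0.036 ] ang 2.114563404776243
A 0.046 L 0.044619438996206 0.04541061738777819 W 0.02498476761617106 0.025616942606102675 [0.7635 0.1355 0.046 ] ang 2.114563404776243
A 0.056 L 0.043118917598921835 0.043883489199097014 W 0.024144546868047664 0.024755462242875167 [0.7594 0.1349 0.056 ] ang 2.114563404776238
((278.5, 157.0), (12.0, 7.0), 90.0) [0.6743 0.1344 0.036 ]
((279.0, 122.0), (16.0, 10.0), 90.0) [0.767  0.1354 0.036 ]
((347.2731628417969, 116.01030731201172), (16.87201499938965, 9.97961711883545), 68.96248626708984) [ 0.7859 -0.0435  0.036 ]
```

C measures 33 x 19.5 mm with the top at 36 mm, so it is the clip meant; A (46 x 26) and B are too large. C is at (0.674, 0.1355). Next I go behind the bar's back end, with the fingers shut.

>>> drive_tool(deltas=[{"slide": [-0.06,0.2,0],"angular": [0,0,0],"hand": 1},{"slide": [-0.12,0.4,0],"angular": [0,0,0],"hand": 1},{"slide": [-0.18,0.6,0],"angular": [0,0,0],"hand": 1},{"slide": [-0.24,0.8,0],"angular": [0,0,0],"hand": 1},{"slide": [-0.3,1,0],"angular": [0,0,0],"hand": 1},{"slide": [-0.4,1,0],"angular": [0,0,0],"hand": 1},{"slide": [-0.5,1,0],"angular": [0,0,0],"hand": 1},{"slide": [-0.58,1,0],"angular": [0,0,0],"hand": 1},{"slide": [-0.58,1,0],"angular": [0,0,0],"hand": 1},{"slide": [-0.58,1,0],"angular": [0,0,0],"hand": 1}])

```text
time_s: 4.2
tool_pos: [0.5826, -0.1694, 0.2017]
orientation: [[0.978, 0.207, -0.0], [0.207, -0.978, -0.001], [-0.001, 0.001, -1.0]]
force: [1.0, 0.3, 0.7]
grip_width: -0.0001
```

>>> drive_tool(deltas=[{"slide": [0,0.2,0],"angular": [0,0,0],"hand": 1},{"slide": [0,0.4,0],"angular": [0,0,0],"hand": 1},{"slide": [0,0.6,0],"angular": [0,0,0],"hand": 1},{"slide": [0,0.74,0],"angular": [0,0,0],"hand": 1},{"slide": [0,0.74,0],"angular": [0,0,0],"hand": 1},{"slide": [0,0.74,0],"angular": [0,0,0],"hand": 1},{"slide": [0,0.74,0.1],"angular": [0,0,0],"hand": 1},{"slide": [0,0.74,0.2],"angular": [0,0,0],"hand": 1},{"slide": [0,0.74,0.2],"angular": [0,0,0],"hand": 1},{"slide": [0,0.74,0.2],"angular": [0,0,0],"hand": 1}])

```text
time_s: 5.2
tool_pos: [0.6138, -0.3133, 0.1626]
orientation: [[0.978, 0.208, 0.0], [0.208, -0.978, -0.001], [-0.0, 0.001, -1.0]]
force: [-0.2, -0.7, 0.2]
grip_width: -0.0002
```

```bash
cat > bar.py <<'E'
from h import *
import sys,pickle
def green(im,lim=None,amin=4):
    return blobs(im,(45,75,60),(85,255,255),amin)[1]
def look(tag):
    st=status.get_state(); print('t',st['time_s'],'tcp',st['tool_pos'],'F',st['force'],'w',st['grip_width'])
    t=viewer.get_image('top'); s=viewer.get_image('scene'); w=viewer.get_image('wrist')
    for n,i in (('t',t),('s',s),('w',w)): cv2.imwrite(f'pics/{n}_{tag}.png',i)
    for n,i,box in (('t',t,(200,170,480,260)),('s',s,(220,140,420,250)),('w',w,(0,0,640,400))):
        print(n,[tuple(np.round(r[0],1))+(round(a),) for r,a in green(i) if box[0]<r[0][0]<box[2] and box[1]<r[0][1]<box[3]])
if __name__=='__main__': look(sys.argv[1])
E
python3 bar.py p0
```

```text
t 5.2 tcp [ 0.6138 -0.3133  0.1626] F [-0.1634 -0.7239  0.1655] w -0.00020919221123676945
t [(np.float64(266.0), np.float64(219.6), 6), (np.float64(436.8), np.float64(185.6), 6)]
s [(np.float64(382.8), np.float64(212.3), 12), (np.float64(262.5), np.float64(214.0), 16), (np.float64(265.0), np.float64(200.5), 96)]
w [(np.float64(315.0), np.float64(138.0), 156)]
```

Run:
```python
from h import *
st=status.get_state(); C=cam('wrist',st); im=cv2.imread('pics/w_p0.png')
m,_=blobs(im,(45,75,60),(85,255,255))
c=max(cv2.findContours(m,0,2)[0],key=cv2.contourArea); b=cv2.boxPoints(cv2.minAreaRect(c)); print(b)
for p in b:print(ray(C,p,.061))
cv2.imwrite('pics/wp0.png',im)
T=cam('top'); print(ray(T,(436.8,185.6),.06),ray(T,(266,219.6),.09)); S=cam('scene'); print('pred scene front',proj(S,ray(T,(266,219.6),.092)))
```

```text
[[302. 135.]
 [328. 135.]
 [328. 141.]
 [302. 141.]]
[ 0.592  -0.2692  0.061 ]
[ 0.6107 -0.2652  0.061 ]
[ 0.6116 -0.2695  0.061 ]
[ 0.5928 -0.2735  0.061 ]
[ 0.6039 -0.2705  0.06  ] [0.5104 0.1555 0.09  ]
pred scene front [382.9701 212.375 ]
```

View pics/wp0.png

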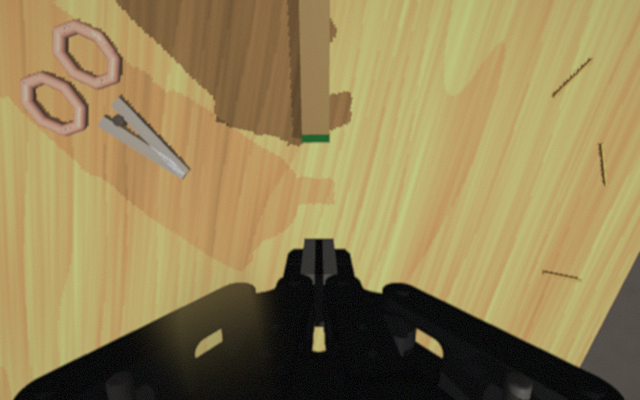

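Back end face is at about (0.602, -0.2715). The wrist and top views agree to 2 mm, and the tool is 3 mm off the bar's centre line. Descending.

>>> drive_tool(deltas=[{"slide": [-0.005,0,0.1],"angular": [0,0,0],"hand": 1},{"slide": [-0.01,0,0.2],"angular": [0,0,0],"hand": 1},{"slide": [-0.015,0,0.3],"angular": [0,0,0],"hand": 1},{"slide": [-0.015,0,0.4],"angular": [0,0,0],"hand": 1},{"slide": [-0.015,0,0.5],"angular": [0,0,0],"hand": 1},{"slide": [-0.015,0,0.58],"angular": [0,0,0],"hand": 1},{"slide": [-0.015,0,0.6],"angular": [0,0,0],"hand": 1},{"slide": [-0.015,-0.04,0.6],"angular": [0,0,0],"hand": 1},{"slide": [-0.015,-0.08,0.6],"angular": [0,0,0],"hand": 1},{"slide": [-0.015,-0.1,0.6],"angular": [0,0,0],"hand": 1}])

```text
time_s: 6.35
tool_pos: [0.6073, -0.2942, 0.0441]
orientation: [[0.978, 0.208, 0.002], [0.208, -0.978, -0.002], [0.002, 0.002, -1.0]]
force: [0.1, 0.2, -0.6]
grip_width: -0.0004
```

```bash
python3 bar.py p1
```

```text
t 6.35 tcp [ 0.6073 -0.2942  0.0441] F [ 0.1448  0.2055 -0.5547] w -0.00044187742104846635
t [(np.float64(266.0), np.float64(219.6), 6), (np.float64(436.8), np.float64(186.1), 4)]
s [(np.float64(382.8), np.float64(212.3), 10), (np.float64(262.3), np.float64(213.8), 14), (np.float64(265.0), np.float64(199.5), 99)]
w [(np.float64(318.5), np.float64(217.0), 569)]
```

>>> drive_tool(deltas=[{"slide": [0,-0.013,0],"angular": [0,0,0],"hand": 1},{"slide": [0,-0.026,0],"angular": [0,0,0],"hand": 1},{"slide": [0,-0.039,0],"angular": [0,0,0],"hand": 1},{"slide": [0,-0.052,0],"angular": [0,0,0],"hand": 1},{"slide": [0,-0.065,0],"angular": [0,0,0],"hand": 1},{"slide": [0,-0.078,0],"angular": [0,0,0],"hand": 1},{"slide": [0,-0.091,0],"angular": [0,0,0],"hand": 1},{"slide": [0,-0.104,0],"angular": [0,0,0],"hand": 1},{"slide": [0,-0.117,0],"angular": [0,0,0],"hand": 1},{"slide": [0,-0.13,0],"angular": [0,0,0],"hand": 1}])

```text
time_s: 7.5
tool_pos: [0.6019, -0.2701, 0.0439]
orientation: [[0.978, 0.207, 0.003], [0.207, -0.978, -0.003], [0.002, 0.004, -1.0]]
force: [1.0, -5.3, 2.3]
grip_width: -0.0002
```

```bash
python3 bar.py p2
```

```text
t 7.5 tcp [ 0.6019 -0.2701  0.0439] F [ 1.0181 -5.3089  2.2569] w -0.0002320839077210488
t [(np.float64(261.0), np.float64(220.5), 7), (np.float64(432.1), np.float64(186.8), 6)]
s [(np.float64(387.8), np.float64(213.8), 12), (np.float64(262.5), np.float64(214.0), 16), (np.float64(265.0), np.float64(200.5), 97)]
w [(np.float64(319.5), np.float64(246.0), 524), (np.float64(500.0), np.float64(6.0), 406)]
```

>>> drive_tool(deltas=[{"slide": [0,-0.01,0],"angular": [0,0,0],"hand": 1},{"slide": [0,-0.015,0],"angular": [0,0,0],"hand": 1},{"slide": [0,-0.02,0],"angular": [0,0,0],"hand": 1},{"slide": [0,-0.025,0],"angular": [0,0,0],"hand": 1},{"slide": [0,-0.03,0],"angular": [0,0,0],"hand": 1},{"slide": [0,-0.035,0],"angular": [0,0,0],"hand": 1},{"slide": [0,-0.04,0],"angular": [0,0,0],"hand": 1},{"slide": [0,-0.045,0],"angular": [0,0,0],"hand": 1},{"slide": [0,-0.05,0],"angular": [0,0,0],"hand": 1},{"slide": [0,-0.05,0],"angular": [0,0,0],"hand": 1}])

```text
time_s: 8.65
tool_pos: [0.5999, -0.2602, 0.044]
orientation: [[0.978, 0.208, 0.003], [0.208, -0.978, -0.003], [0.002, 0.004, -1.0]]
force: [1.8, -5.2, 3.3]
grip_width: -0.0002
```

```bash
python3 bar.py p3
```

```text
t 8.65 tcp [ 0.5999 -0.2602  0.044 ] F [ 1.8353 -5.1792  3.2503] w -0.00015435221865018543
t [(np.float64(257.0), np.float64(221.0), 9), (np.float64(428.1), np.float64(187.4), 8)]
s [(np.float64(391.3), np.float64(214.8), 12), (np.float64(262.5), np.float64(214.0), 14), (np.float64(265.0), np.float64(200.5), 96)]
w [(np.float64(319.5), np.float64(246.0), 532), (np.float64(553.5), np.float64(5.0), 358), (np.float64(494.9), np.float64(18.4), 1278)]
```

Pushing also holds the end down by friction (about 3 N), so I'll back off after each step and let the bar tip freely.

>>> drive_tool(deltas=[{"slide": [0,0.02,0],"angular": [0,0,0],"hand": 1},{"slide": [0,0.025,0],"angular": [0,0,0],"hand": 1},{"slide": [0,0.025,0],"angular": [0,0,0],"hand": 1},{"slide": [0,0.01,0],"angular": [0,0,0],"hand": 1},{"slide": [0,0,0],"angular": [0,0,0],"hand": 1},{"slide": [0,-0.01,0],"angular": [0,0,0],"hand": 1},{"slide": [0,-0.02,0],"angular": [0,0,0],"hand": 1},{"slide": [0,-0.03,0],"angular": [0,0,0],"hand": 1},{"slide": [0,0,0],"angular": [0,0,0],"hand": 1},{"slide": [0,0.01,0],"angular": [0,0,0],"hand": 1}])

```text
time_s: 9.8
tool_pos: [0.6003, -0.2626, 0.0439]
orientation: [[0.978, 0.207, 0.002], [0.207, -0.978, -0.003], [0.002, 0.003, -1.0]]
force: [-1.0, -0.0, 0.8]
grip_width: -0.0002
```

```bash
python3 bar.py p4
```

```text
t 9.8 tcp [ 0.6003 -0.2626  0.0439] F [-0.9597 -0.0026  0.8397] w -0.00015836354865161488
t [(np.float64(254.3), np.float64(222.1), 7)]
s [(np.float64(393.8), np.float64(216.2), 12), (np.float64(262.5), np.float64(214.0), 15), (np.float64(265.0), np.float64(200.0), 95)]
w [(np.float64(320.5), np.float64(228.0), 563), (np.float64(555.5), np.float64(1.5), 48), (np.float64(498.5), np.float64(14.0), 1257)]
```

>>> drive_tool(deltas=[{"slide": [0,-0.02,0],"angular": [0,0,0],"hand": 1},{"slide": [0,-0.035,0],"angular": [0,0,0],"hand": 1},{"slide": [0,-0.045,0],"angular": [0,0,0],"hand": 1},{"slide": [0,-0.055,0],"angular": [0,0,0],"hand": 1},{"slide": [0,-0.065,0],"angular": [0,0,0],"hand": 1},{"slide": [0,-0.07,0],"angular": [0,0,0],"hand": 1},{"slide": [0,-0.05,0],"angular": [0,0,0],"hand": 1},{"slide": [0,-0.04,0],"angular": [0,0,0],"hand": 1},{"slide": [0,-0.04,0],"angular": [0,0,0],"hand": 1},{"slide": [0,-0.04,0],"angular": [0,0,0],"hand": 1}])

```text
time_s: 10.95
tool_pos: [0.5984, -0.2544, 0.0436]
orientation: [[0.978, 0.207, 0.002], [0.207, -0.978, -0.002], [0.002, 0.003, -1.0]]
force: [-0.7, -0.0, 0.6]
grip_width: -0.0001
```

```bash
python3 bar.py p5
```

```text
t 10.95 tcp [ 0.5984 -0.2544  0.0436] F [-0.6839 -0.0212  0.595 ] w -0.00010020042817511717
t [(np.float64(252.0), np.float64(222.5), 7), (np.float64(424.0), np.float64(188.0), 4)]
s [(np.float64(396.3), np.float64(217.0), 12), (np.float64(262.3), np.float64(213.8), 15), (np.float64(265.0), np.float64(200.0), 94)]
w [(np.float64(320.5), np.float64(235.5), 583), (np.float64(490.0), np.float64(30.7), 1221), (np.float64(553.0), np.float64(14.0), 1685)]
```

>>> drive_tool(deltas=[{"slide": [0,-0.015,0],"angular": [0,0,0],"hand": 1},{"slide": [0,-0.025,0],"angular": [0,0,0],"hand": 1},{"slide": [0,-0.035,0],"angular": [0,0,0],"hand": 1},{"slide": [0,-0.045,0],"angular": [0,0,0],"hand": 1},{"slide": [0,-0.055,0],"angular": [0,0,0],"hand": 1},{"slide": [0,-0.06,0],"angular": [0,0,0],"hand": 1},{"slide": [0,-0.04,0],"angular": [0,0,0],"hand": 1},{"slide": [0,-0.03,0],"angular": [0,0,0],"hand": 1},{"slide": [0,-0.03,0],"angular": [0,0,0],"hand": 1},{"slide": [0,-0.03,0],"angular": [0,0,0],"hand": 1}])

```text
time_s: 12.1
tool_pos: [0.5972, -0.2483, 0.0436]
orientation: [[0.978, 0.207, 0.002], [0.207, -0.978, -0.002], [0.002, 0.002, -1.0]]
force: [-0.4, -0.3, -0.3]
grip_width: 0.0001
```

```bash
python3 bar.py p6
```

```text
t 12.1 tcp [ 0.5972 -0.2483  0.0436] F [-0.4205 -0.2896 -0.3443] w 0.0001373872851910956
t [(np.float64(250.0), np.float64(223.0), 8), (np.float64(421.7), np.float64(188.8), 8)]
s [(np.float64(397.9), np.float64(219.7), 14), (np.float64(262.5), np.float64(214.0), 16), (np.float64(265.0), np.float64(199.5), 97)]
w [(np.float64(320.2), np.float64(236.1), 578), (np.float64(487.1), np.float64(44.6), 1113), (np.float64(467.3), np.float64(17.3), 6), (np.float64(553.5), np.float64(22.5), 3414)]
```

```bash
python3 bar.py p7
python3 - <<'E'
import cv2,numpy as np
a=[cv2.resize(cv2.imread(f'pics/s_{n}.png')[150:260,235:415],None,fx=3,fy=3,interpolation=2)[:,:540] for n in('p5','p7')]
w=cv2.imread('pics/w_p7.png')[180:280,260:380]
cv2.imwrite('pics/cmp.png',np.hstack([np.vstack(a)[:600]]))
E
```

```text
t 12.25 tcp [ 0.5972 -0.2483  0.0437] F [ 0.1784 -0.5991  0.4765] w -0.0002099125593737011
t [(np.float64(250.0), np.float64(223.0), 8), (np.float64(421.6), np.float64(188.9), 8)]
s [(np.float64(398.8), np.float64(218.3), 12), (np.float64(262.2), np.float64(214.1), 15), (np.float64(264.9), np.float64(199.5), 99)]
w [(np.float64(320.0), np.float64(235.5), 606), (np.float64(487.1), np.float64(44.4), 1106), (np.float64(553.5), np.float64(22.5), 3374), (np.float64(467.3), np.float64(6.0), 28)]
```

View pics/cmp.png

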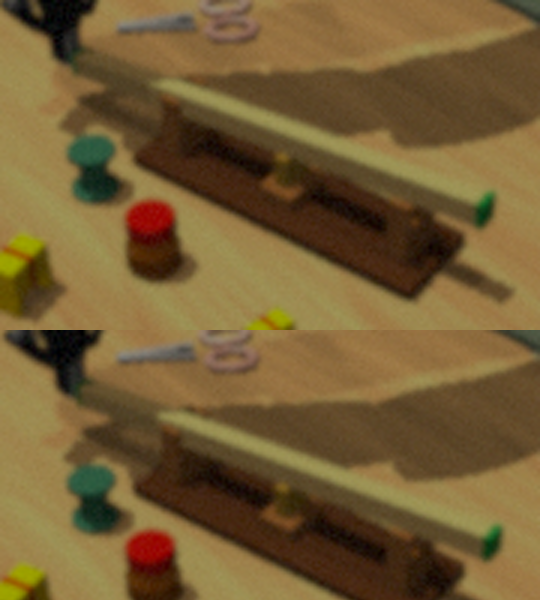

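The bar still leans after about 40 mm of travel: in the scene crop its gap to the ridge front is unchanged. Carrying on.

>>> drive_tool(deltas=[{"slide": [0,-0.015,0],"angular": [0,0,0],"hand": 1},{"slide": [0,-0.025,0],"angular": [0,0,0],"hand": 1},{"slide": [0,-0.035,0],"angular": [0,0,0],"hand": 1},{"slide": [0,-0.045,0],"angular": [0,0,0],"hand": 1},{"slide": [0,-0.055,0],"angular": [0,0,0],"hand": 1},{"slide": [0,-0.06,0],"angular": [0,0,0],"hand": 1},{"slide": [0,-0.04,0],"angular": [0,0,0],"hand": 1},{"slide": [0,-0.03,0],"angular": [0,0,0],"hand": 1},{"slide": [0,-0.03,0],"angular": [0,0,0],"hand": 1},{"slide": [0,-0.03,0],"angular": [0,0,0],"hand": 1}])

```text
time_s: 13.4
tool_pos: [0.5959, -0.2423, 0.0435]
orientation: [[0.978, 0.207, 0.002], [0.207, -0.978, -0.002], [0.002, 0.002, -1.0]]
force: [0.8, -0.1, 0.2]
grip_width: -0.0001
```

```bash
python3 bar.py p8
```

```text
t 13.4 tcp [ 0.5959 -0.2423  0.0435] F [ 0.8289 -0.0551  0.2445] w -9.958441968879332e-05
t [(np.float64(247.0), np.float64(223.1), 8), (np.float64(419.0), np.float64(189.0), 8)]
s [(np.float64(400.6), np.float64(219.7), 12), (np.float64(262.5), np.float64(214.0), 16), (np.float64(265.0), np.float64(199.5), 98)]
w [(np.float64(320.0), np.float64(236.5), 595), (np.float64(484.3), np.float64(57.7), 1020), (np.float64(465.7), np.float64(18.7), 73), (np.float64(553.5), np.float64(30.5), 5220), (np.float64(472.8), np.float64(4.0), 96)]
```

>>> drive_tool(deltas=[{"slide": [0,-0.015,0],"angular": [0,0,0],"hand": 1},{"slide": [0,-0.025,0],"angular": [0,0,0],"hand": 1},{"slide": [0,-0.035,0],"angular": [0,0,0],"hand": 1},{"slide": [0,-0.045,0],"angular": [0,0,0],"hand": 1},{"slide": [0,-0.055,0],"angular": [0,0,0],"hand": 1},{"slide": [0,-0.06,0],"angular": [0,0,0],"hand": 1},{"slide": [0,-0.04,0],"angular": [0,0,0],"hand": 1},{"slide": [0,-0.03,0],"angular": [0,0,0],"hand": 1},{"slide": [0,-0.03,0],"angular": [0,0,0],"hand": 1},{"slide": [0,-0.03,0],"angular": [0,0,0],"hand": 1}])

```text
time_s: 14.55
tool_pos: [0.5946, -0.2363, 0.0435]
orientation: [[0.978, 0.207, 0.002], [0.207, -0.978, -0.002], [0.001, 0.002, -1.0]]
force: [-0.2, 0.5, 0.8]
grip_width: -0.0002
```

```bash
python3 bar.py p9
```

```text
t 14.55 tcp [ 0.5946 -0.2363  0.0435] F [-0.1854  0.5431  0.8061] w -0.000236120929520573
t [(np.float64(244.7), np.float64(224.1), 10), (np.float64(417.0), np.float64(189.5), 7)]
s [(np.float64(403.2), np.float64(220.7), 14), (np.float64(262.5), np.float64(214.0), 16), (np.float64(265.0), np.float64(199.5), 100)]
w [(np.float64(320.0), np.float64(237.0), 598), (np.float64(467.9), np.float64(48.6), 6), (np.float64(480.8), np.float64(69.8), 930), (np.float64(551.5), np.float64(38.5), 6990), (np.float64(473.0), np.float64(19.4), 496)]
```

>>> drive_tool(deltas=[{"slide": [0,-0.015,0],"angular": [0,0,0],"hand": 1},{"slide": [0,-0.025,0],"angular": [0,0,0],"hand": 1},{"slide": [0,-0.035,0],"angular": [0,0,0],"hand": 1},{"slide": [0,-0.045,0],"angular": [0,0,0],"hand": 1},{"slide": [0,-0.055,0],"angular": [0,0,0],"hand": 1},{"slide": [0,-0.06,0],"angular": [0,0,0],"hand": 1},{"slide": [0,-0.04,0],"angular": [0,0,0],"hand": 1},{"slide": [0,-0.03,0],"angular": [0,0,0],"hand": 1},{"slide": [0,-0.03,0],"angular": [0,0,0],"hand": 1},{"slide": [0,-0.03,0],"angular": [0,0,0],"hand": 1}])

```text
time_s: 15.7
tool_pos: [0.5934, -0.2303, 0.0434]
orientation: [[0.978, 0.207, 0.002], [0.207, -0.978, -0.002], [0.001, 0.002, -1.0]]
force: [-0.0, -0.5, -0.4]
grip_width: -0.0002
```

```bash
python3 bar.py p10
```

```text
t 15.7 tcp [ 0.5934 -0.2303  0.0434] F [-0.0327 -0.4802 -0.4082] w -0.0002333843583595937
t [(np.float64(242.0), np.float64(224.0), 10), (np.float64(414.6), np.float64(189.9), 8)]
s [(np.float64(406.0), np.float64(221.0), 13), (np.float64(262.2), np.float64(214.1), 16), (np.float64(265.0), np.float64(200.0), 101)]
w [(np.float64(320.0), np.float64(237.5), 599), (np.float64(528.0), np.float64(48.0), 10110)]
```

>>> drive_tool(deltas=[{"slide": [0,-0.015,0],"angular": [0,0,0],"hand": 1},{"slide": [0,-0.025,0],"angular": [0,0,0],"hand": 1},{"slide": [0,-0.035,0],"angular": [0,0,0],"hand": 1},{"slide": [0,-0.045,0],"angular": [0,0,0],"hand": 1},{"slide": [0,-0.055,0],"angular": [0,0,0],"hand": 1},{"slide": [0,-0.06,0],"angular": [0,0,0],"hand": 1},{"slide": [0,-0.04,0],"angular": [0,0,0],"hand": 1},{"slide": [0,-0.03,0],"angular": [0,0,0],"hand": 1},{"slide": [0,-0.03,0],"angular": [0,0,0],"hand": 1},{"slide": [0,-0.03,0],"angular": [0,0,0],"hand": 1}])

```text
time_s: 16.85
tool_pos: [0.5921, -0.2242, 0.0434]
orientation: [[0.978, 0.208, 0.002], [0.208, -0.978, -0.001], [0.001, 0.002, -1.0]]
force: [0.1, 0.3, -0.1]
grip_width: 0.0001
```

```bash
python3 bar.py p11
```

```text
t 16.85 tcp [ 0.5921 -0.2242  0.0434] F [ 0.1245  0.302  -0.0689] w 0.0001474486401253824
t [(np.float64(240.0), np.float64(225.0), 8), (np.float64(413.0), np.float64(190.0), 8)]
s [(np.float64(408.4), np.float64(226.7), 13), (np.float64(262.5), np.float64(214.0), 18), (np.float64(265.0), np.float64(199.5), 100)]
w [(np.float64(320.5), np.float64(247.5), 766), (np.float64(475.7), np.float64(65.1), 1596), (np.float64(546.0), np.float64(54.5), 9562)]
```

The bar tipped between the last two steps: the front band dropped 5 px in the scene view and the back band rose in the wrist view. I'll wait 0.4 s, then nudge about 3 mm to centre the balance point and back off.

>>> drive_tool(deltas=[{"slide": [0,0,0],"angular": [0,0,0],"hand": 1},{"slide": [0,0,0],"angular": [0,0,0],"hand": 1},{"slide": [0,0,0],"angular": [0,0,0],"hand": 1},{"slide": [0,0,0],"angular": [0,0,0],"hand": 1},{"slide": [0,-0.015,0],"angular": [0,0,0],"hand": 1},{"slide": [0,-0.025,0],"angular": [0,0,0],"hand": 1},{"slide": [0,-0.035,0],"angular": [0,0,0],"hand": 1},{"slide": [0,-0.043,0],"angular": [0,0,0],"hand": 1},{"slide": [0,-0.02,0],"angular": [0,0,0],"hand": 1},{"slide": [0,0.03,0],"angular": [0,0,0],"hand": 1}])

```text
time_s: 18.0
tool_pos: [0.5936, -0.2298, 0.0435]
orientation: [[0.978, 0.209, 0.002], [0.209, -0.978, -0.001], [0.001, 0.001, -1.0]]
force: [0.8, -0.4, -0.4]
grip_width: 0.0002
```

```bash
python3 bar.py p12;python3 bar.py p13
```

```text
t 18.0 tcp [ 0.5936 -0.2298  0.0435] F [ 0.8272 -0.4028 -0.4269] w 0.00022673681456176418
t [(np.float64(239.2), np.float64(224.9), 8), (np.float64(412.1), np.float64(190.5), 6)]
s [(np.float64(409.2), np.float64(227.6), 10), (np.float64(262.2), np.float64(214.1), 15), (np.float64(265.0), np.float64(199.5), 99)]
w [(np.float64(321.5), np.float64(224.0), 815), (np.float64(478.8), np.float64(49.4), 1630), (np.float64(551.0), np.float64(44.0), 8076)]
t 18.15 tcp [ 0.5933 -0.2311  0.0434] F [-0.02    0.5295 -0.6289] w -5.5776339390561325e-05
t [(np.float64(239.0), np.float64(225.0), 9), (np.float64(412.1), np.float64(190.5), 6)]
s [(np.float64(409.3), np.float64(227.8), 12), (np.float64(262.2), np.float64(214.1), 15), (np.float64(265.0), np.float64(200.0), 101)]
w [(np.float64(321.0), np.float64(230.0), 872), (np.float64(477.2), np.float64(54.4), 1623), (np.float64(548.5), np.float64(46.5), 8566)]
```

Bar still level (2 mm further on). Backing off and rising.

>>> drive_tool(deltas=[{"slide": [0,0.04,0],"angular": [0,0,0],"hand": 1},{"slide": [0,0.1,0],"angular": [0,0,0],"hand": 1},{"slide": [0,0.15,-0.1],"angular": [0,0,0],"hand": 1},{"slide": [0,0.15,-0.25],"angular": [0,0,0],"hand": 1},{"slide": [0,0.15,-0.4],"angular": [0,0,0],"hand": 1},{"slide": [0,0.15,-0.6],"angular": [0,0,0],"hand": 1},{"slide": [0,0.15,-0.75],"angular": [0,0,0],"hand": 0.5},{"slide": [0,0.1,-0.85],"angular": [0,0,0.02],"hand": 0},{"slide": [0,0,-0.9],"angular": [0,0,0.04],"hand": -0.4},{"slide": [0,-0.15,-0.9],"angular": [0,0,0.06],"hand": -0.4}])

```text
time_s: 19.3
tool_pos: [0.587, -0.2021, 0.2248]
orientation: [[1.0, 0.016, 0.004], [0.016, -1.0, -0.003], [0.004, 0.003, -1.0]]
force: [1.4, 0.3, -1.2]
grip_width: 0.0581
```

```bash
python3 bar.py p14
python3 - <<'E'
import cv2
cv2.imwrite('pics/lev.png',cv2.resize(cv2.imread('pics/s_p14.png')[150:260,235:435],None,fx=3.5,fy=3.5,interpolation=2))
E
```

```text
t 19.3 tcp [ 0.587  -0.2021  0.2248] F [ 1.3875  0.2669 -1.2054] w 0.05807236397892535
t [(np.float64(239.2), np.float64(224.9), 8), (np.float64(412.1), np.float64(190.0), 8)]
s [(np.float64(409.2), np.float64(227.6), 12), (np.float64(262.0), np.float64(213.8), 13), (np.float64(265.0), np.float64(200.0), 94)]
w [(np.float64(319.5), np.float64(192.0), 113), (np.float64(398.2), np.float64(97.5), 1670)]
```

View pics/lev.png

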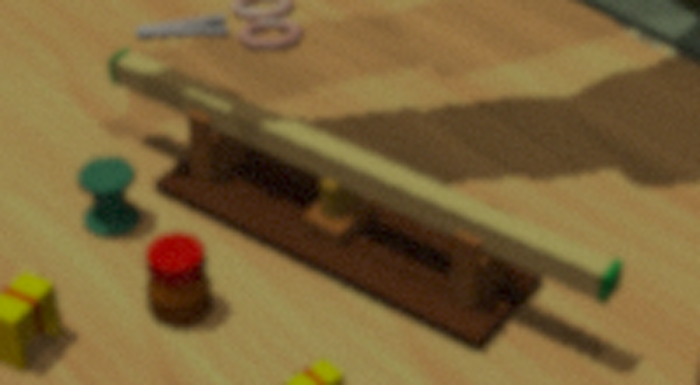

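The scene crop shows the bar level: both ends are clear and it sits only on the ridge. Heading toward clip C, stopping short to measure it.

>>> drive_tool(deltas=[{"slide": [0.08,-0.2,0],"angular": [0,0,0],"hand": -0.4},{"slide": [0.16,-0.4,0],"angular": [0,0,0],"hand": -0.4},{"slide": [0.24,-0.6,0],"angular": [0,0,0],"hand": -0.4},{"slide": [0.32,-0.8,0],"angular": [0,0,0],"hand": -0.4},{"slide": [0.4,-0.95,0.05],"angular": [0,0,0],"hand": -0.4},{"slide": [0.46,-1,0.15],"angular": [0,0,0],"hand": -0.4},{"slide": [0.46,-1,0.25],"angular": [0,0,0],"hand": -0.4},{"slide": [0.46,-1,0.3],"angular": [0,0,0],"hand": -0.4},{"slide": [0.46,-1,0.3],"angular": [0,0,0],"hand": -0.4},{"slide": [0.46,-1,0.3],"angular": [0,0,0],"hand": -0.4}])

```text
time_s: 20.45
tool_pos: [0.6752, 0.0014, 0.1647]
orientation: [[1.0, 0.021, 0.003], [0.021, -1.0, -0.001], [0.003, 0.002, -1.0]]
force: [0.3, -1.1, 0.7]
grip_width: 0.0597
```

Run:
```python
from h import *
from scipy.optimize import least_squares
st=status.get_state(); print(st['time_s'],st['tool_pos'],st['orientation'][:,0])
w=viewer.get_image('wrist'); cv2.imwrite('pics/w_c.png',w); C=cam('wrist',st)
m=cv2.inRange(cv2.cvtColor(w,cv2.COLOR_BGR2HSV),(24,120,80),(40,255,255)); m=cv2.morphologyEx(m,cv2.MORPH_CLOSE,np.ones((9,9)))
for c in cv2.findContours(m,0,2)[0]:
  if cv2.contourArea(c)>150:
    r=cv2.minAreaRect(c); b=np.array([ray(C,p,.036) for p in cv2.boxPoints(r)]); print(r,b.mean(0),np.linalg.norm(b[0]-b[1]),np.linalg.norm(b[1]-b[2]),[np.degrees(np.arctan2(*(b[i+1]-b[i])[1::-1])) for i in (0,1)])
# triangulate bands
T=cam('top');S=cam('scene')
s=cv2.imread('pics/s_p14.png'); bb=[r for r,a in green(s) ] if 0 else [r for r,a in blobs(s,(45,60,40),(85,255,255),4)[1] if 255<r[0][0]<290 and 155<r[0][1]<180]
print(bb)
for n,a,b in [('front',(239.2,224.9),(409.2,227.6)),('back',(412.1,190.),bb[0][0] if bb else (270,169))]:
  f=least_squares(lambda p:np.r_[proj(T,p)-a,proj(S,p)-b],[.55,0,.08]); print(n,f.x,f.fun)
```

```text
20.45 [0.6752 0.0014 0.1647] [0.9998 0.0213 0.003 ]
((437.7000427246094, 237.90000915527344), (49.64070510864258, 55.901695251464844), 63.43495178222656) [ 0.7826 -0.0407  0.036 ] 0.04753409583243841 0.0482709991794041 [np.float64(30.086591525047606), np.float64(-58.23962745459154)]
((442.5, 21.5), (43.0, 71.0), 90.0) [0.7654 0.1329 0.036 ] 0.052236404737978276 0.02921498202879068 [np.float64(1.2819397424260444), np.float64(-81.27508900246552)]
((320.0, 19.5), (39.0, 46.0), 90.0) [0.6739 0.1322 0.036 ] 0.03376975402563712 0.026167400845179278 [np.float64(1.2819397424260441), np.float64(-87.61405717708915)]
[]
front [0.4962 0.2225 0.0815] [-0.069   0.0557 -0.0807  0.0029]
back [ 0.5884 -0.2037  0.0715] [-0.6983  0.8718 -1.25   -0.1689]
```

Clip C confirmed: width 33.8 mm, x = 0.674. Going over it and down.

>>> drive_tool(deltas=[{"slide": [0,-0.15,0],"angular": [0,0,0],"hand": -0.4},{"slide": [0,-0.3,0],"angular": [0,0,0],"hand": -0.4},{"slide": [0,-0.45,0],"angular": [0,0,0],"hand": -0.4},{"slide": [0,-0.6,0],"angular": [0,0,0],"hand": -0.4},{"slide": [0,-0.67,0.05],"angular": [0,0,0],"hand": -0.4},{"slide": [0,-0.67,0.15],"angular": [0,0,0],"hand": -0.4},{"slide": [0,-0.67,0.3],"angular": [0,0,0],"hand": -0.4},{"slide": [0,-0.67,0.45],"angular": [0,0,0],"hand": -0.4},{"slide": [0,-0.67,0.55],"angular": [0,0,0],"hand": -0.4},{"slide": [0,-0.67,0.55],"angular": [0,0,0],"hand": -0.4}])

```text
time_s: 21.5
tool_pos: [0.6717, 0.1342, 0.0524]
orientation: [[1.0, 0.021, -0.0], [0.021, -1.0, -0.002], [-0.0, 0.002, -1.0]]
force: [-1.1, -0.8, -0.1]
grip_width: 0.0599
```

Run:
```python
from h import *
st=status.get_state(); print(st['time_s'],st['tool_pos'],st['orientation'][:,0],st['force'])
w=viewer.get_image('wrist'); C=cam('wrist',st); print(proj(C,[.674,.1355,.036]))
cv2.imwrite('pics/w_d.png',w[100:400])
```

```text
21.5 [0.6717 0.1342 0.0524] [ 0.9998  0.0206 -0.0001] [-1.058  -0.8195 -0.0758]
[322.9578 240.519 ]
```

View pics/w_d.png

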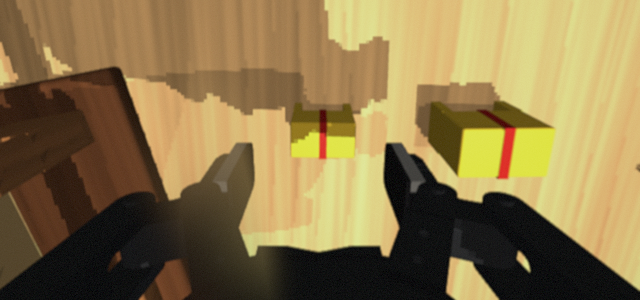

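The clip (323,244) sits centred between the jaws at y ≈ 0.134. Lowering to the grasp and closing.

>>> drive_tool(deltas=[{"slide": [0.011,0,0.07],"angular": [0,0,0],"hand": -0.4},{"slide": [0.011,0,0.14],"angular": [0,0,0],"hand": -0.4},{"slide": [0.011,0,0.19],"angular": [0,0,0],"hand": -0.4},{"slide": [0.011,0,0.215],"angular": [0,0,0],"hand": -0.4},{"slide": [0.011,0,0.215],"angular": [0,0,0],"hand": -0.1},{"slide": [0.011,0,0.215],"angular": [0,0,0],"hand": 0.2},{"slide": [0.011,0,0.215],"angular": [0,0,0],"hand": 0.5},{"slide": [0.011,0,0.215],"angular": [0,0,0],"hand": 1},{"slide": [0.011,0,0.215],"angular": [0,0,0],"hand": 1},{"slide": [0.011,0,0.215],"angular": [0,0,0],"hand": 1}])

```text
time_s: 22.55
tool_pos: [0.6753, 0.1346, 0.012]
orientation: [[1.0, 0.021, 0.003], [0.021, -1.0, -0.002], [0.003, 0.002, -1.0]]
force: [-0.9, -0.4, 7.1]
grip_width: 0.0334
```

>>> drive_tool(deltas=[{"slide": [0,0,0],"angular": [0,0,0],"hand": 1},{"slide": [0,0,-0.08],"angular": [0,0,0],"hand": 1},{"slide": [0,0,-0.2],"angular": [0,0,0],"hand": 1},{"slide": [0,0,-0.35],"angular": [0,0,0],"hand": 1},{"slide": [0,0,-0.5],"angular": [0,0,0],"hand": 1},{"slide": [0,0,-0.65],"angular": [0,0,0],"hand": 1},{"slide": [0,0,-0.8],"angular": [0,0,0],"hand": 1},{"slide": [0,0,-0.8],"angular": [0,0,0],"hand": 1},{"slide": [0,0,-0.8],"angular": [0,0,0],"hand": 1},{"slide": [0,0,-0.8],"angular": [0,0,0],"hand": 1}])

```text
time_s: 23.55
tool_pos: [0.6744, 0.1348, 0.1716]
orientation: [[1.0, 0.021, 0.002], [0.021, -1.0, -0.002], [0.002, 0.002, -1.0]]
force: [-0.9, -0.5, 0.3]
grip_width: 0.0326
```

Run:
```python
from h import *
import pickle
st=status.get_state(); print(st['time_s'],st['tool_pos'],st['orientation'],st['force'],st['grip_width'])
w=viewer.get_image('wrist'); t=viewer.get_image('top'); pickle.dump(st,open('g.pkl','wb'))
cv2.imwrite('pics/w_g.png',w);cv2.imwrite('pics/t_g.png',t)
cv2.imwrite('pics/g.png',cv2.resize(w[120:320,220:420],None,fx=2.8,fy=2.8,interpolation=2))
print([r for r,a in blobs(t,(45,75,60),(85,255,255),4)[1]])
```

```text
23.55 [0.6744 0.1348 0.1716] [[ 0.9998  0.0208  0.0025]
 [ 0.0208 -0.9998 -0.0019]
 [ 0.0024  0.002  -1.    ]] [-0.9311 -0.5312  0.2771] 0.032578564221410755
[((135.0, 244.5), (11.0, 42.0), 90.0), ((412.09619140625, 189.9807586669922), (8.236878395080566, 1.7650452852249146), 78.69007110595703), ((375.0, 164.0), (16.0, 16.0), 90.0)]
```

View pics/g.png

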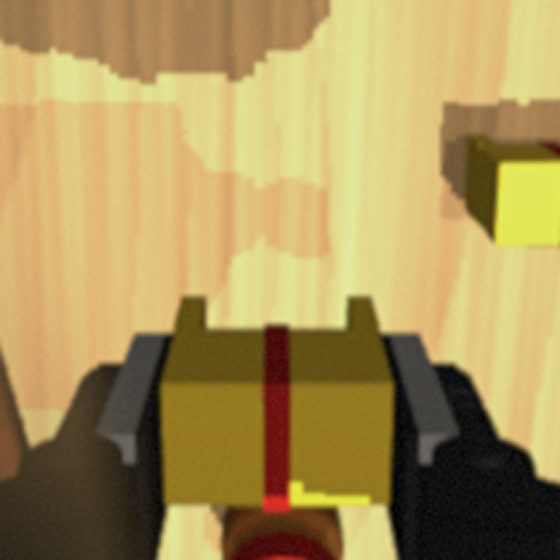

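The clip is held upright and centred (width about 33 mm). Moving to a spot 80 mm behind the ridge, aligned with the bar, to measure the bar and ridge with the wrist camera.

>>> drive_tool(deltas=[{"slide": [-0.1,0.17,0],"angular": [0,0,-0.01],"hand": 1},{"slide": [-0.2,0.34,0],"angular": [0,0,-0.02],"hand": 1},{"slide": [-0.3,0.51,0],"angular": [0,0,-0.03],"hand": 1},{"slide": [-0.4,0.68,0],"angular": [0,0,-0.04],"hand": 1},{"slide": [-0.5,0.84,0],"angular": [0,0,-0.05],"hand": 1},{"slide": [-0.58,0.96,0],"angular": [0,0,-0.06],"hand": 1},{"slide": [-0.6,1,0],"angular": [0,0,-0.062],"hand": 1},{"slide": [-0.6,1,0],"angular": [0,0,-0.062],"hand": 1},{"slide": [-0.6,1,0],"angular": [0,0,-0.062],"hand": 1},{"slide": [-0.6,1,0],"angular": [0,0,-0.062],"hand": 1}])

```text
time_s: 24.65
tool_pos: [0.559, -0.0664, 0.1712]
orientation: [[0.977, 0.215, 0.002], [0.215, -0.977, -0.002], [0.002, 0.002, -1.0]]
force: [-0.2, -0.7, 1.0]
grip_width: 0.033
```

Run:
```python
from h import *
import pickle
st=status.get_state(); print(st['time_s'],st['tool_pos'],st['orientation'],st['force'],st['grip_width'])
w=viewer.get_image('wrist'); pickle.dump(st,open('r.pkl','wb')); cv2.imwrite('pics/w_r.png',w)
C=cam('wrist',st); print('ridge',proj(C,[.5413,.0091,.06]))
cv2.imwrite('pics/r.png',cv2.resize(w[0:300,200:440],None,fx=2,fy=2,interpolation=2))
```

```text
24.65 [ 0.559  -0.0664  0.1712] [[ 0.9766  0.2151  0.0021]
 [ 0.2152 -0.9766 -0.0017]
 [ 0.0017  0.0021 -1.    ]] [-0.2004 -0.71    0.9841] 0.03303646734770642
ridge [316.7371  93.8365]
```

View pics/r.png

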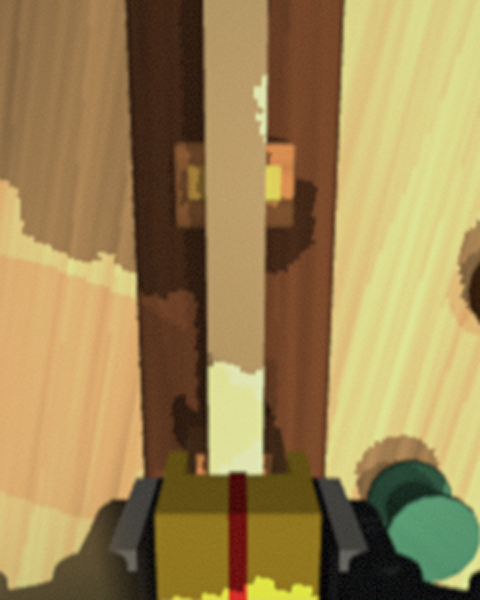

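The wrist view shows the brass ridge at (317.2, 91.8), and the bar is centred at column 318.2 and parallel to the tool. The ridge is 79 mm ahead and the clip is in line with the bar.

>>> drive_tool(deltas=[{"slide": [0,-0.1,0],"angular": [0,0,0],"hand": 1},{"slide": [-0.002,-0.2,0],"angular": [0,0,0],"hand": 1},{"slide": [-0.002,-0.3,0],"angular": [0,0,0],"hand": 1},{"slide": [-0.002,-0.37,0],"angular": [0,0,0],"hand": 1},{"slide": [-0.002,-0.395,0.05],"angular": [0,0,0],"hand": 1},{"slide": [-0.002,-0.395,0.14],"angular": [0,0,0],"hand": 1},{"slide": [-0.002,-0.395,0.23],"angular": [0,0,0],"hand": 1},{"slide": [-0.002,-0.395,0.3],"angular": [0,0,0],"hand": 1},{"slide": [-0.002,-0.395,0.35],"angular": [0,0,0],"hand": 1},{"slide": [-0.002,-0.395,0.35],"angular": [0,0,0],"hand": 1}])

```text
time_s: 25.7
tool_pos: [0.5413, 0.01, 0.0997]
orientation: [[0.977, 0.215, 0.0], [0.215, -0.977, -0.002], [-0.0, 0.002, -1.0]]
force: [-0.6, 0.2, -0.3]
grip_width: 0.0329
```

```bash
cat > seat.py <<'E'
from h import *
import sys,pickle
tag=sys.argv[1]
st=status.get_state(); w=viewer.get_image('wrist'); s=viewer.get_image('scene'); cv2.imwrite(f'pics/w_{tag}.png',w); cv2.imwrite(f'pics/s_{tag}.png',s)
print(st['time_s'],st['tool_pos'],st['orientation'][:,0],st['force'],st['grip_width'])
r=pickle.load(open('r.pkl','rb')); R=r['orientation']; print('from r in r-tool axes (mm)',1000*R.T@(st['tool_pos']-r['tool_pos']))
hsv=cv2.cvtColor(w,cv2.COLOR_BGR2HSV)
for v in (60,100,140,180,200,220): # bar edges: brightness steps along the row near centre
    row=cv2.GaussianBlur(w[v-1:v+2].astype(np.float32),(5,3),0)[1].mean(1); g=np.diff(row); print(v,'rise',255+g[255:318].argmax(),'fall',318+g[318:385].argmin())
print([tuple(np.round(q[0],1)) for q,a in blobs(s,(45,75,60),(85,255,255),4)[1]])
E
python3 seat.py s1
```

```text
25.7 [0.5413 0.01   0.0997] [ 0.9767  0.2148 -0.0002] [-0.603   0.1615 -0.3421] 0.03290377051325172
from r in r-tool axes (mm) [ -1.0325 -78.6485  71.3356]
60 rise 297 fall 341
100 rise 297 fall 341
140 rise 298 fall 340
180 rise 299 fall 339
200 rise 299 fall 354
220 rise 283 fall 353
[(np.float64(536.0), np.float64(304.3)), (np.float64(409.5), np.float64(227.5)), (np.float64(262.5), np.float64(214.0)), (np.float64(265.0), np.float64(200.5))]
```

Bar column (319) and clip column (319) agree. Lowering slowly.

>>> drive_tool(deltas=[{"slide": [0,0,0.01],"angular": [0,0,0],"hand": 1},{"slide": [0,0,0.02],"angular": [0,0,0],"hand": 1},{"slide": [0,0,0.03],"angular": [0,0,0],"hand": 1},{"slide": [0,0,0.04],"angular": [0,0,0],"hand": 1},{"slide": [0,0,0.05],"angular": [0,0,0],"hand": 1},{"slide": [0,0,0.058],"angular": [0,0,0],"hand": 1},{"slide": [0,0,0.065],"angular": [0,0,0],"hand": 1},{"slide": [0,0,0.07],"angular": [0,0,0],"hand": 1},{"slide": [0,0,0.075],"angular": [0,0,0],"hand": 1},{"slide": [0,0,0.078],"angular": [0,0,0],"hand": 1}])

```text
time_s: 26.8
tool_pos: [0.5419, 0.0101, 0.0855]
orientation: [[0.977, 0.215, 0.002], [0.215, -0.977, -0.002], [0.002, 0.002, -1.0]]
force: [-0.2, -0.1, -0.6]
grip_width: 0.0328
```

```bash
python3 seat.py s2
```

```text
26.8 [0.5419 0.0101 0.0855] [0.9766 0.2149 0.0017] [-0.221  -0.1154 -0.6216] 0.032755091512934896
from r in r-tool axes (mm) [ -0.4247 -78.6411  85.5243]
60 rise 293 fall 342
100 rise 294 fall 341
140 rise 294 fall 340
180 rise 295 fall 340
200 rise 296 fall 339
220 rise 279 fall 339
[(np.float64(536.0), np.float64(304.7)), (np.float64(409.0), np.float64(228.0)), (np.float64(262.5), np.float64(214.0)), (np.float64(265.0), np.float64(200.5))]
```

>>> drive_tool(deltas=[{"slide": [-0.002,0,0.003],"angular": [0,0,0],"hand": 1},{"slide": [-0.002,0,0.005],"angular": [0,0,0],"hand": 1},{"slide": [-0.002,0,0.007],"angular": [0,0,0],"hand": 1},{"slide": [-0.002,0,0.009],"angular": [0,0,0],"hand": 1},{"slide": [-0.002,0,0.011],"angular": [0,0,0],"hand": 1},{"slide": [-0.002,0,0.013],"angular": [0,0,0],"hand": 1},{"slide": [-0.002,0,0.014],"angular": [0,0,0],"hand": 1},{"slide": [-0.002,0,0.015],"angular": [0,0,0],"hand": 1},{"slide": [-0.002,0,0.016],"angular": [0,0,0],"hand": 1},{"slide": [-0.002,0,0.016],"angular": [0,0,0],"hand": 1}])

```text
time_s: 27.9
tool_pos: [0.5415, 0.01, 0.0823]
orientation: [[0.977, 0.215, 0.002], [0.215, -0.977, -0.002], [0.002, 0.002, -1.0]]
force: [-0.2, 0.5, 0.1]
grip_width: 0.0329
```

```bash
python3 seat.py s3
```

```text
27.9 [0.5415 0.01   0.0823] [0.9766 0.2148 0.0016] [-0.1882  0.467   0.0855] 0.032927045278482794
from r in r-tool axes (mm) [ -0.8401 -78.633   88.756 ]
60 rise 293 fall 343
100 rise 294 fall 342
140 rise 295 fall 342
180 rise 295 fall 341
200 rise 296 fall 357
220 rise 279 fall 340
[(np.float64(536.0), np.float64(304.4)), (np.float64(409.5), np.float64(227.5)), (np.float64(262.5), np.float64(214.0)), (np.float64(265.0), np.float64(200.5))]
```

>>> drive_tool(deltas=[{"slide": [0,0,0.001],"angular": [0,0,0],"hand": 1},{"slide": [0,0,0.002],"angular": [0,0,0],"hand": 1},{"slide": [0,0,0.003],"angular": [0,0,0],"hand": 1},{"slide": [0,0,0.004],"angular": [0,0,0],"hand": 1},{"slide": [0,0,0.005],"angular": [0,0,0],"hand": 1},{"slide": [0,0,0.006],"angular": [0,0,0],"hand": 1},{"slide": [0,0,0.007],"angular": [0,0,0],"hand": 1},{"slide": [0,0,0.007],"angular": [0,0,0],"hand": 1},{"slide": [0,0,0.007],"angular": [0,0,0],"hand": 1},{"slide": [0,0,0.007],"angular": [0,0,0],"hand": 1}])

```text
time_s: 29.0
tool_pos: [0.5415, 0.0101, 0.0809]
orientation: [[0.977, 0.215, 0.002], [0.215, -0.977, -0.002], [0.002, 0.002, -1.0]]
force: [0.2, 0.3, 0.1]
grip_width: 0.0328
```

```bash
python3 seat.py s4
```

```text
29.0 [0.5415 0.0101 0.0809] [0.9766 0.2149 0.0017] [0.1969 0.3238 0.144 ] 0.032754631386691734
from r in r-tool axes (mm) [ -0.82   -78.6431  90.117 ]
60 rise 293 fall 344
100 rise 294 fall 343
140 rise 295 fall 342
180 rise 295 fall 341
200 rise 296 fall 357
220 rise 278 fall 340
[(np.float64(536.1), np.float64(304.3)), (np.float64(409.6), np.float64(227.2)), (np.float64(262.5), np.float64(214.0)), (np.float64(265.0), np.float64(200.0))]
```

>>> drive_tool(deltas=[{"slide": [0,0,0.001],"angular": [0,0,0],"hand": 1},{"slide": [0,0,0.002],"angular": [0,0,0],"hand": 1},{"slide": [0,0,0.003],"angular": [0,0,0],"hand": 1},{"slide": [0,0,0.004],"angular": [0,0,0],"hand": 1},{"slide": [0,0,0.005],"angular": [0,0,0],"hand": 1},{"slide": [0,0,0.006],"angular": [0,0,0],"hand": 1},{"slide": [0,0,0.006],"angular": [0,0,0],"hand": 1},{"slide": [0,0,0.006],"angular": [0,0,0],"hand": 1},{"slide": [0,0,0.006],"angular": [0,0,0],"hand": 1},{"slide": [0,0,0.006],"angular": [0,0,0],"hand": 1}])

```text
time_s: 30.1
tool_pos: [0.5415, 0.01, 0.0799]
orientation: [[0.977, 0.215, 0.002], [0.215, -0.977, -0.002], [0.002, 0.002, -1.0]]
force: [-0.9, -0.1, 5.3]
grip_width: 0.0329
```

```bash
python3 seat.py s5
```

```text
30.1 [0.5415 0.01   0.0799] [0.9767 0.2148 0.0019] [-0.871  -0.0952  5.3059] 0.03288312123414779
from r in r-tool axes (mm) [ -0.7838 -78.6178  91.1243]
60 rise 293 fall 344
100 rise 294 fall 343
140 rise 294 fall 342
180 rise 295 fall 341
200 rise 296 fall 341
220 rise 278 fall 340
[(np.float64(536.1), np.float64(304.5)), (np.float64(409.3), np.float64(227.8)), (np.float64(262.5), np.float64(214.0)), (np.float64(265.0), np.float64(200.5))]
```

Contact at 5.3 N, at the predicted height (TCP 80 mm). Unloading slightly, then opening.

>>> drive_tool(deltas=[{"slide": [0,0,-0.001],"angular": [0,0,0],"hand": 1},{"slide": [0,0,-0.002],"angular": [0,0,0],"hand": 1},{"slide": [0,0,-0.002],"angular": [0,0,0],"hand": 0.2},{"slide": [0,0,-0.002],"angular": [0,0,0],"hand": 0.1},{"slide": [0,0,-0.002],"angular": [0,0,0],"hand": 0},{"slide": [0,0,-0.002],"angular": [0,0,0],"hand": -0.1},{"slide": [0,0,-0.002],"angular": [0,0,0],"hand": -0.2},{"slide": [0,0,-0.002],"angular": [0,0,0],"hand": -0.3},{"slide": [0,0,-0.002],"angular": [0,0,0],"hand": -0.4},{"slide": [0,0,-0.002],"angular": [0,0,0],"hand": -0.4}])

```text
time_s: 31.2
tool_pos: [0.5415, 0.01, 0.0803]
orientation: [[0.977, 0.215, 0.002], [0.215, -0.977, -0.002], [0.002, 0.002, -1.0]]
force: [-0.2, 0.2, -0.6]
grip_width: 0.0595
```

```bash
python3 seat.py s6
python3 - <<'E'
import cv2,numpy as np
s=cv2.resize(cv2.imread('pics/s_s6.png')[140:260,235:435],None,fx=2.4,fy=2.4,interpolation=2)
w=cv2.imread('pics/w_s6.png'); w=cv2.inRange(cv2.cvtColor(w,cv2.COLOR_BGR2HSV),(20,120,60),(40,255,255))
for c in cv2.findContours(cv2.morphologyEx(w,cv2.MORPH_CLOSE,np.ones((9,9))),0,2)[0]:
  if cv2.contourArea(c)>200: print(cv2.boundingRect(c),cv2.minAreaRect(c))
E
```

```text
31.2 [0.5415 0.01   0.0803] [0.9766 0.2149 0.0019] [-0.1924  0.1625 -0.5623] 0.059542392371040094
from r in r-tool axes (mm) [ -0.786  -78.6237  90.7341]
60 rise 293 fall 344
100 rise 294 fall 343
140 rise 294 fall 342
180 rise 295 fall 341
200 rise 296 fall 348
220 rise 278 fall 340
[(np.float64(536.0), np.float64(304.5)), (np.float64(409.5), np.float64(227.5)), (np.float64(262.8), np.float64(214.3)), (np.float64(265.0), np.float64(200.5))]
(185, 374, 33, 26) ((202.305908203125, 393.5235290527344), (23.536954879760742, 33.407291412353516), 49.398704528808594)
(569, 312, 71, 80) ((604.0, 351.5), (79.0, 70.0), 90.0)
(225, 293, 21, 49) ((234.7239990234375, 318.00054931640625), (12.514633178710938, 49.696266174316406), 17.241458892822266)
(323, 212, 38, 89) ((341.4999694824219, 256.0), (87.99998474121094, 36.99999237060547), 90.0)
(276, 211, 38, 99) ((294.5, 260.0), (98.0, 37.0), 90.0)
```

Released and the bar is still level. Straight up, then the last checks.

>>> drive_tool(deltas=[{"slide": [0,0,-0.03],"angular": [0,0,0],"hand": -0.4},{"slide": [0,0,-0.08],"angular": [0,0,0],"hand": -0.4},{"slide": [0,0,-0.15],"angular": [0,0,0],"hand": -0.4},{"slide": [0,0,-0.25],"angular": [0,0,0],"hand": -0.4},{"slide": [0,0,-0.4],"angular": [0,0,0],"hand": -0.4},{"slide": [0,0.15,-0.55],"angular": [0,0,0],"hand": -0.4},{"slide": [0,0.3,-0.65],"angular": [0,0,0],"hand": -0.4},{"slide": [0,0.4,-0.7],"angular": [0,0,0],"hand": -0.4},{"slide": [0,0.4,-0.7],"angular": [0,0,0],"hand": -0.4},{"slide": [0,0.4,-0.7],"angular": [0,0,0],"hand": -0.4}])

```text
time_s: 32.3
tool_pos: [0.5583, -0.0677, 0.221]
orientation: [[0.977, 0.215, 0.003], [0.215, -0.977, -0.002], [0.002, 0.002, -1.0]]
force: [0.6, 0.3, -0.3]
grip_width: 0.0597
```

```bash
python3 seat.py s7
python3 - <<'E'
import cv2,numpy as np
w=cv2.imread('pics/w_s7.png')[30:210,220:420]; s=cv2.imread('pics/s_s7.png')[145:265,245:430]
cv2.imwrite('pics/fin.png',np.hstack([cv2.resize(w,(330,297),interpolation=2),cv2.resize(s,(458,297),interpolation=2)]))
E
```

```text
32.3 [ 0.5583 -0.0677  0.221 ] [0.9767 0.2145 0.0024] [ 0.5937  0.2644 -0.2751] 0.05969774496114743
from r in r-tool axes (mm) [ -0.9299   1.1723 -49.7953]
60 rise 305 fall 331
100 rise 296 fall 340
140 rise 306 fall 330
180 rise 306 fall 330
200 rise 307 fall 330
220 rise 307 fall 330
[(np.float64(536.2), np.float64(304.1)), (np.float64(408.5), np.float64(228.5)), (np.float64(262.3), np.float64(213.8)), (np.float64(265.0), np.float64(199.9))]
```

View pics/fin.png

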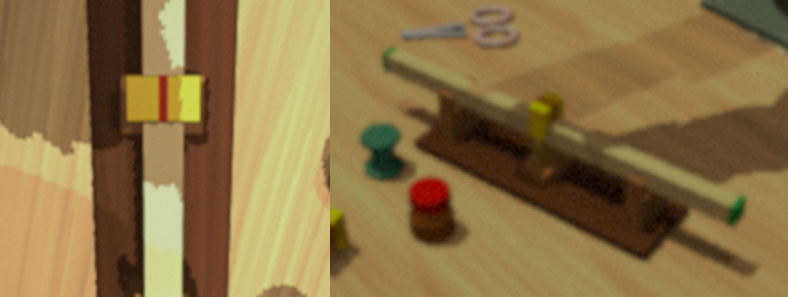

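```bash
python3 seat.py s8 | tail -1
python3 - <<'E'
from h import *
import pickle
st=status.get_state(); C=cam('wrist',st); r=pickle.load(open('r.pkl','rb')); 
a=ray(C,(319.4,89.7),.104); b=ray(cam('wrist',r),(317.2,91.8),.06); R=r['orientation']
print(a,b,'clip-ridge stand x,y mm',1000*(a-b)@R[:,0],-1000*(a-b)@R[:,1])
E
```

```text
[(np.float64(536.2), np.float64(304.2)), (np.float64(409.2), np.float64(227.6)), (np.float64(262.3), np.float64(213.8)), (np.float64(265.0), np.float64(200.0))]
[0.5417 0.0121 0.104 ] [0.5413 0.0106 0.06  ] clip-ridge stand x,y mm 0.7259724893132978 1.3040577687532653
```

The clip is within 2 mm of the ridge centre, and the front band is steady at (409.2, 227.6), so the bar is level. Handing in.

```bash
python3 -c "
from bench import ctrl; print(ctrl.finish_job())"
```

```text
the job is handed in; nothing more can be done
None
```

The job is handed in at about 32 s: the bar is balanced level on the ridge with the marker clip on it. `finish_job` gives no verdict, so this rests on my own checks.

- **Bar:** I pushed it from its back end in short steps, backing off each time, until it tipped level after about 65 mm. I then nudged it about 2 mm more to centre it. It stayed level and untouched for several seconds before the clip went on.
- **Clip:** I used the 34 x 20 mm one at (0.674, 0.1355); the other two were too big. I lowered it until it touched the bar at about 5 N, eased off and released it.
- **Last checks:** The clip centre measured 1.3 mm ahead of the ridge and 0.7 mm to the side. The front band was back at (409.2, 227.6), the same place as before the clip went on. The last picture shows the clip upright astride the bar and the bar level.
- **What disagreed:** One scene reading put the front band about 1 px off, and the next reading cleared it. The ridge position from the top and wrist cameras differed by about 1.5 mm, within the 2 mm calibration. The back end's two-camera height fitted poorly (about 1 px error), so I judged level from the front band and the pictures.
- **Not measured:** I did not measure the clip's seated depth directly. Contact came at the height expected for full seating, and my estimates of its height in the grip differed by up to 4 mm. I also did not measure the bystanders at the end; none was touched.

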